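Put the cheese spade away in its block

ROBOT

A 6-joint arm with a two-finger parallel gripper is mounted at the origin on the work surface. World frame = base frame: x ahead of the robot, y to its left, z up, the work surface at z = 0. Lengths are in m, angles in degrees, forces in N, time in s.
With the tool pointing down it reaches from about 0.325 to 0.85 m from the base axis. Payload 4.4 kg.
Tool frame: the origin (TCP) lies at the centre of the arm's flange, where the gripper is bolted on; the fingertips stand 199 mm ahead of it and the grasp point (between the pads) lies 180 mm ahead of it; z points along the fingers, y is the line along which they close (so a half turn about z gives the same grasp; the last joint's range is limited). The gripper opens to 94 mm and grips with 3 to 60 N. Pads are 16 mm wide; open, the fingers measure 119 mm over their backs; the gripper's body (75 mm by 177 mm) begins 78 mm behind the grasp point.
Start: joints at [59.845, 11.837, 88.321, -0, 79.842, -8.623], TCP at [0.211, 0.535, 0.405] pointing down, gripper open.
Joint ranges: [-156.59, 156.59], [-49.26, 127.26], [12.9, 141.05], [-63.56, 243.56], [4.71, 150.69], [-161.64, 161.64]. Speed limits (degrees/s): [159.86, 159.86, 180, 180, 180, 180].

INTERFACE

Orientations are given as [roll, pitch, yaw] about the fixed x, y, z axes, in that order (R = Rz(yaw) Ry(pitch) Rx(roll)).
In Python, from bench import env gives the robot as it stands.
- The arm moves only by the tool drive_tool, never from a script. Its argument "moves" is a list of rows, each a list of 6 numbers: the shift along the world's x, y, z in units of 20 mm (1.0 is 20 mm), then the turn, a rotation vector about the world's x, y, z in units of 4 degrees (1.0 is 4 degrees). In form: [[dx, dy, dz, rx, ry, rz], ...]. A call has 1 to 5 rows; each row shifts and turns the commanded pose from where the row before left it; what a row does not reach is not made up. A row lasts 1/12 s, in which the tool goes at most 41.7 mm and 7.16 degrees, less where a joint would pass 70% of its speed; a pose out of reach is approached as far as the arm can. A call with a number of a shift or a turn outside -1 to 1 is refused whole. A call with a gripper value outside its range is refused whole. "jaw" is the closure, from -1 (fully open) to 1 (shut), set as the call begins (left out, the last holds). The fingers move at their own pace and stop on an object; "newtons" is the grip in N (left out, the last holds). Time passes only in rows, so rows that do not move let the fingers close. It gives the time, the measured TCP pose, the force, the opening and the grip force at its end, in the units of the state.
- env.get_obs(): the state, without advancing time (a new reading comes with each control period).
- env.grab_frame(name): name is "side" or "top" or "wrist"; returns a dict with "frame" (384x512x3 uint8, red, green, blue), "fovy" (degrees; the focal length in pixels is half the picture's height over the tangent of half this angle, whatever the lens; pixels are square), "cx", "cy" (the principal point, pixels), "R" (3x3) and "t" (3): a world point X has camera coordinates R X + t; the wrist camera has in their place "T_tool_cam" (4x4, takes a point from camera to tool coordinates, whose origin is the TCP and whose axes are the flange's). Camera axes: x right, y down, z forward; pixel columns grow to the right and rows downward; lengths in m; the calibration is good to about 2 mm. A picture is of the moment at which its call begins: read the wrist's pose just before it. There is no depth.
- env.job_done(): hands the job in; it is judged then, once.
The state is a dict: "time": time; "joints": joint angles; "qd": joint speeds; "joint_efforts": joint torques, N m; "ee_pos": TCP position; "tool_rot": TCP orientation; "ft_force": force on the tool from outside, world axes, zero at the start; "wrist_torque": the same for the moment, N m; "gripper_width": finger opening in m; "grasp_force": force on a finger pad.
Only numpy, scipy, OpenCV 4.12 (cv2) and the standard library are available. Lean on these libraries where they do the work, as an engineer would, in place of code of your own. Each camera call takes 0.05 s, during which the arm holds its last target. There are 200 camera calls.

TASK

Take the cheese spade, the wide-bladed one, out of the white cutlery caddy and slide it blade first into the slot of the wooden block until it stands upright and fully home on the slot's floor, then let go. The block can stand anywhere in its tray, so feel for the slot, and push firmly past the sprung pad that grips the blade. Leave the other cutlery in the caddy and the rest of the breakfast things where they are.

Things in the scene. Friction and masses are not known exactly. Their poses are not given: they have to be found in the camera images.
- spade: Cheese spade, 190 long in all, 140 g, standing blade down in a pocket of the caddy, perhaps leaning a few degrees. Flat steel blade 50 wide (its y), 4 thick (its x), 76 long, square at the end; then a short neck 20 wide; then a dark wooden handle 24 wide (y) and 16 thick (x) from 80 to 190 above the blade's end. Origin: middle of the blade's free end; z runs up the tool to the handle.
- caddy: White ceramic cutlery caddy, fixed, 44 (x) by 222 (y), 60 high. Three pockets in a row along its y, centred at y = -72, 0 and 72, each 10 (x) by 56 (y), floor 6 above the table. One tool stands in each; which is where varies. Origin: centre of the underside, z up.
- tray: Low marble tray, fixed, 108 (x) by 114 (y), rim 14 high, floor 5 thick. An oak block (fixed; its position is not measured) stands in it: 70 (x) by 100 (y), 90 high, square with the tray, centred in it along y but anywhere within 12 of its centre along x. Origin: centre of the tray's underside, z up.
- block_level (a point): Point straight above the tray's centre, level with the block's top (95 above the table); axes as the tray's. One vertical slot is in the middle of the block's top: 7.5 wide (x), 56 long (y), 70 deep, floor 25 above the table. On its +x side, 18 to 45 below the mouth, a sprung rubber pad grips the blade: 5 to 12 N push it past, its own weight does not.
- spreader: Narrow butter spreader in another pocket of the caddy: 150 long in all, dark wooden handle like the spade's, blade 24 wide; stands up to 156 above the table. Not to be disturbed. Origin at the blade's end.
- fork: Two-pronged fork in another pocket of the caddy: 150 long in all, dark wooden handle like the spade's, 20 wide at the prongs; stands up to 156 above the table. Not to be disturbed. Origin at the prongs' end.
- eggcup: White egg cup with egg, 46 across, 83 high, standing between caddy and tray. Origin at the centre of the underside.
- jar: Amber jam jar, 64 across, 85 high. Origin at the centre of the underside.
- cup: White cup, 76 across, 68 high, on a saucer. Origin at the centre of the underside.
There are look-alikes about, which are no part of the job. What is shaped like the tray but purple is not meant. Leave any turquoise look-alike of the spade alone.

How it is judged:
By the outcome, as a careful person would: the job done as asked, in the order asked, and still so for the second after the job is handed in, with the robot touching nothing.
It also fails if it takes over 64 s, if anything falls off the work surface, if the arm or the gripper's body presses on something with over 40 N, if the wrist force passes 120 N, or if a joint passes its speed limit or range.

## Working session

There is one attempt and no reset: what is moved stays moved. The work goes in short steps, Python scripts to look and compute and a tool call to move; the robot and the scene stay as the last step left them, time stands still between calls to the robot, and variables do not carry over. Pictures are saved under pics/ and viewed, at most 10 in all, crops included, and the job is handed in when it is done.

Besides the shell and the picture viewer there is one more tool, called as a command line: name --pt "numbers of a row" for each row, then --argument value for the rest. drive_tool: Moves the arm, as the interface text tells. Its arguments: {"type":"object","properties":{"moves":{"type":"array"},"jaw":{"type":"number"},"newtons":{"type":"number"}},"required":["moves"]}

```bash
mkdir -p pics; cat > h.py <<'E'
import numpy as np,cv2,pickle
from bench import env
from scipy.spatial.transform import Rotation as Ro
def grab(n,f):
    o=env.get_obs(); d=env.grab_frame(n); d['o']=o
    cv2.imwrite(f'pics/{f}.png',d['frame'][:,:,::-1]); pickle.dump(d,open(f'pics/{f}.pkl','wb')); return d
def cam(d):
    F=d['frame'].shape[0]/2/np.tan(np.radians(d['fovy']/2))
    K=np.array([[F,0,d['cx']],[0,F,d['cy']],[0,0,1]])
    if 'R' in d: R,t=np.array(d['R']),np.array(d['t'])
    else:
        T=np.eye(4);o=d['o'];T[:3,:3]=Ro.from_euler('xyz',o['tool_rot'],degrees=True).as_matrix();T[:3,3]=o['ee_pos']
        M=np.linalg.inv(T@np.array(d['T_tool_cam']));R,t=M[:3,:3],M[:3,3]
    return K,R,t
def load(f): return pickle.load(open(f'pics/{f}.pkl','rb'))
def proj(d,X):
    K,R,t=cam(d); p=(K@(R@np.atleast_2d(X).T+t[:,None])).T; return p[:,:2]/p[:,2:]
def onz(d,uv,z):
    K,R,t=cam(d); c=-R.T@t; r=(R.T@np.linalg.inv(K)@np.c_[np.atleast_2d(uv),np.ones(len(np.atleast_2d(uv)))].T).T
    return c+r*((z-c[2])/r[:,2:])
def tri(ds,uvs):
    A=[];b=[]
    for d,uv in zip(ds,uvs):
        K,R,t=cam(d); c=-R.T@t; r=R.T@np.linalg.inv(K)@np.r_[uv,1]; r/=np.linalg.norm(r); P=np.eye(3)-np.outer(r,r); A.append(P);b.append(P@c)
    X=np.linalg.lstsq(np.vstack(A),np.hstack(b),rcond=None)[0]; return X
E
python3 - <<'E'
from h import *
for n in('top','side','wrist'):
    d=grab(n,n+'0'); 
    cam_=cam(d);print(n,d['fovy'],d['cx'],d['cy'],-cam_[1].T@cam_[2])
print(env.get_obs())
a=cv2.imread('pics/top0.png');cv2.imwrite('pics/top0b.png',cv2.resize(a,(800,600),interpolation=2))
a=cv2.imread('pics/side0.png');cv2.imwrite('pics/side0b.png',cv2.resize(a,(800,600),interpolation=2))
E
```

```text
top 52.567590965629726 257.6508068476804 193.68352543521388 [0.36512735 0.06205984 1.04075325]
side 51.47972594816057 261.33683605062737 188.83874089360845 [ 0.28189048 -0.71020438  0.70296074]
wrist 59.06719476226523 252.5904529462525 192.25472273034222 [0.14923242 0.55783488 0.38410475]
{'time': 0.15, 'joints': array([ 5.98465674e+01,  1.18741433e+01,  8.83839002e+01,  3.53800227e-04,
        7.98419843e+01, -8.62516313e+00]), 'qd': array([ 0.06861209, -0.09718704, -0.28412734,  0.09872585,  0.02864   ,
       -0.01579034]), 'joint_efforts': array([-1.01264817e-03, -3.71314538e+01, -2.81813586e+01,  6.99024182e-02,
        3.26940219e-02, -1.20457962e-04]), 'ee_pos': array([0.21089519, 0.53463897, 0.40376361]), 'tool_rot': array([-1.79901156e+02, -1.53453330e-02,  1.58471655e+02]), 'ft_force': array([-0.68243055, -1.13174844, -0.54859622]), 'wrist_torque': array([-0.00943894, -0.02402961, -0.00455332]), 'grasp_force': 0.0, 'gripper_width': 0.09354557645091353}
```

View pics/top0b.png

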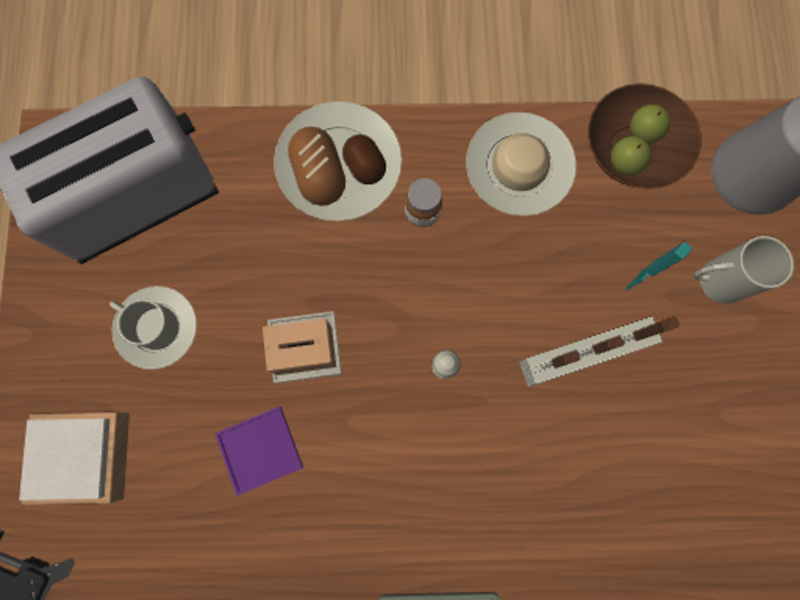

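View pics/side0b.png

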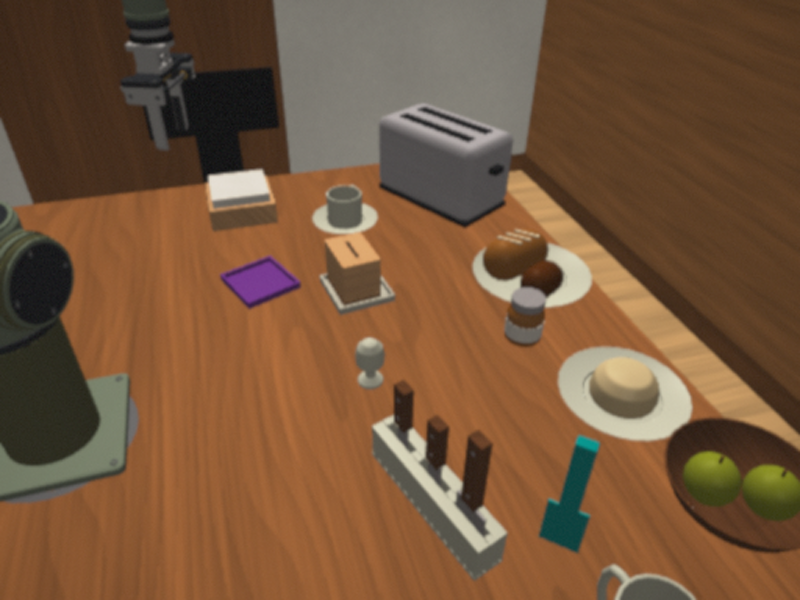

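The spade is the tall handle in the caddy's right-hand pocket: top (655,328), side (477,470). The block's slot is at top (296,344). Next I'll zoom in to measure.

```bash
python3 - <<'E'
import cv2,numpy as np
t=cv2.imread('pics/top0.png');s=cv2.imread('pics/side0.png')
C=np.zeros((600,800,3),np.uint8)
def put(im,x,y,w,h,k,X,Y):
    C[Y:Y+h*k,X:X+w*k]=cv2.resize(im[y:y+h,x:x+w],None,fx=k,fy=k,interpolation=cv2.INTER_CUBIC)
put(t,330,198,108,52,4,0,0)
put(t,164,194,60,52,5,0,215)
put(s,232,240,95,130,4,420,75) if False else None
put(s,235,236,92,132,4,432,0)
put(s,200,146,56,54,4,0,476-86+0) if False else put(s,200,146,56,31,4,0,476)
cv2.imwrite('pics/comp.png',C)
E
```

```text
(no output)
```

View pics/comp.png

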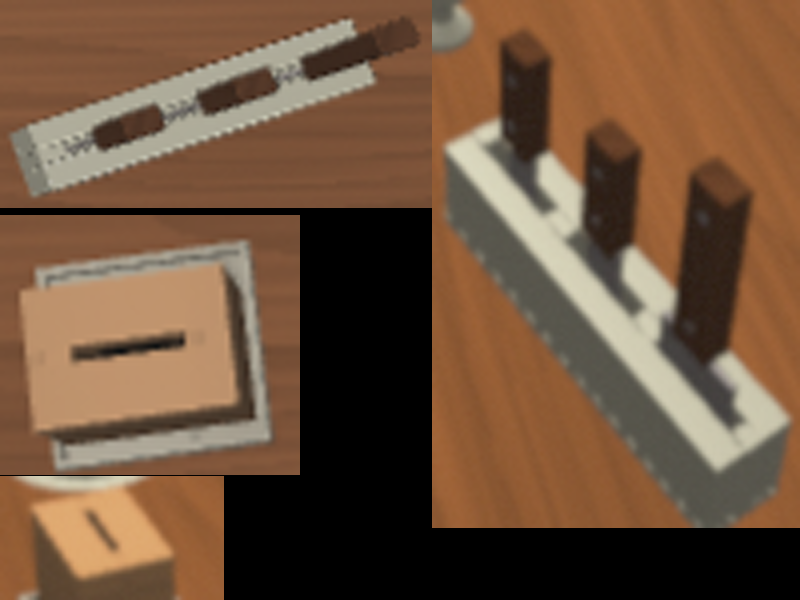

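Zoomed composite, in crop pixels:
- **Spade:** handle top centred at top (397,36) and side (720,184).
- **Caddy:** top corners at (28,126), (48,192), (350,18) and (375,80).
- **Block:** slot ends at top (72,353) and (185,339), and side (88,512) and (117,551).

```bash
python3 - <<'E'
from h import *
np.set_printoptions(precision=4,suppress=True)
t=load('top0');s=load('side0')
def o(p,k,x0,y0,X=0,Y=0): p=np.atleast_2d(np.array(p,float));return (p-[X,Y]+.5)/k-.5+[x0,y0]
T=lambda p:o(p,4,330,198)
B=lambda p:o(p,5,164,194,0,215)
S=lambda p:o(p,4,235,236,432,0)
Q=lambda p:o(p,4,200,146,0,476)
c=onz(t,T([(28,126),(48,192),(375,80),(350,18)]),.06)
print('caddy top',c,c.mean(0),cv2.minAreaRect((c[:,:2]*1000).astype(np.float32)))
print('side caddy',onz(s,S([(446,147),(718,472),(790,425),(500,122)]),.06))
for a,b in zip([(375,30),(411,17),(420,41),(385,55),(397,36)],[(0,0)]*4+[(720,184)]):
    print('top z .196',onz(t,T(a),.196))
print('handle side', [onz(s,S(p),.196)[0] for p in [(690,178),(712,157),(750,190),(728,210),(720,184)]])
print('tri handle top',tri([t,s],[T((397,36))[0],S((720,184))[0]]))
for a,b in [((20,291),(34,503)),((222,264),(120,490))]: pass
bt=onz(t,B([(20,291),(222,264),(240,402),(34,432)]),.095);print('block',bt,bt.mean(0))
sl=onz(t,B([(72,353),(185,339)]),.095);print('slot',sl,sl.mean(0))
print('slot tri',tri([t,s],[B((128.5,346))[0],Q((102.5,531.5))[0]]))
print('block side',onz(s,Q([(34,503),(120,490),(172,553),(82,578)]),.095), onz(s,Q([(88,512),(117,551)]),.095))
print(onz(t,B([(37,268),(247,241),(270,437),(58,467)]),.014))
E
```

```text
caddy top [[ 0.4618 -0.1479  0.06  ]
 [ 0.4201 -0.158   0.06  ]
 [ 0.4867 -0.3711  0.06  ]
 [ 0.5271 -0.3591  0.06  ]] [ 0.4739 -0.2591  0.06  ] ((473.5806884765625, -258.5830078125), (42.786170959472656, 223.75416564941406), 17.181964874267578)
side caddy [[ 0.4213 -0.1645  0.06  ]
 [ 0.4857 -0.376   0.06  ]
 [ 0.5253 -0.3648  0.06  ]
 [ 0.4534 -0.1561  0.06  ]]
top z .196 [[ 0.4976 -0.3139  0.196 ]]
top z .196 [[ 0.5045 -0.3347  0.196 ]]
top z .196 [[ 0.491  -0.3382  0.196 ]]
top z .196 [[ 0.4836 -0.318   0.196 ]]
top z .196 [[ 0.4941 -0.3258  0.196 ]]
handle side [array([ 0.4823, -0.3247,  0.196 ]), array([ 0.4952, -0.3171,  0.196 ]), array([ 0.5032, -0.3375,  0.196 ]), array([ 0.4907, -0.3442,  0.196 ]), array([ 0.4928, -0.3311,  0.196 ])]
tri handle top [ 0.4947 -0.3278  0.1916]
block [[0.5164 0.2723 0.095 ]
 [0.5279 0.1733 0.095 ]
 [0.4597 0.1642 0.095 ]
 [0.4471 0.2639 0.095 ]] [0.4878 0.2184 0.095 ]
slot [[0.4852 0.2462 0.095 ]
 [0.4911 0.1912 0.095 ]] [0.4881 0.2187 0.095 ]
slot tri [0.4889 0.2193 0.0914]
block side [[0.4498 0.2642 0.095 ]
 [0.5135 0.2645 0.095 ]
 [0.5273 0.174  0.095 ]
 [0.461  0.1617 0.095 ]] [[0.4842 0.2417 0.095 ]
 [0.4916 0.187  0.095 ]]
[[0.5416 0.2815 0.014 ]
 [0.5541 0.1694 0.014 ]
 [0.4491 0.1572 0.014 ]
 [0.4356 0.2682 0.014 ]]
```

The spade is close to upright at about (0.494, -0.328) with yaw 17°. The slot is at about (0.488, 0.2187) with yaw 6.6°. Now moving above the spade.

drive_tool --pt "1 -1 0.3 0 0 -1" --pt "1 -1 0.3 0 0 -1" --pt "1 -1 0.3 0 0 -1" --pt "1 -1 0.3 0 0 -1" --pt "1 -1 0.3 0 0 -1" --jaw -1

```text
time: 0.57
ee_pos: [0.3116, 0.4338, 0.4345]
tool_rot: [-180.0, -0.0, 138.3]
ft_force: [0.5, 1.2, -0.2]
gripper_width: 0.0939
grasp_force: 0.0
```

drive_tool --pt "1 -1 0 0 0 -1" --pt "1 -1 0 0 0 -1" --pt "1 -1 0 0 0 -1" --pt "1 -1 0 0 0 -1" --pt "1 -1 0 0 0 -1"

```text
time: 0.98
ee_pos: [0.4117, 0.3337, 0.4344]
tool_rot: [-180.0, -0.0, 118.3]
ft_force: [-0.1, -0.4, 0.2]
gripper_width: 0.0943
grasp_force: 0.0
```

drive_tool --pt "1 -1 0 0 0 -1" --pt "1 -1 0 0 0 -1" --pt "1 -1 0 0 0 -1" --pt "1 -1 0 0 0 0" --pt "0 -1 0 0 0 0"

```text
time: 1.4
ee_pos: [0.4936, 0.2333, 0.4342]
tool_rot: [179.9, 0.0, 106.4]
ft_force: [-0.5, 0.2, 0.1]
gripper_width: 0.0942
grasp_force: 0.0
```

drive_tool --pt "0 -1 0 0 0 0" --pt "0 -1 0 0 0 0" --pt "0 -1 0 0 0 0" --pt "0 -1 0 0 0 0" --pt "0 -1 0 0 0 0"

```text
time: 1.82
ee_pos: [0.4908, 0.1339, 0.4343]
tool_rot: [-180.0, -0.0, 106.5]
ft_force: [-0.3, 0.8, 0.4]
gripper_width: 0.0941
grasp_force: 0.0
```

drive_tool --pt "0 -1 0 0 0 0" --pt "0 -1 0 0 0 0" --pt "0 -1 0 0 0 0" --pt "0 -1 0 0 0 0" --pt "0 -1 0 0 0 0"

```text
time: 2.23
ee_pos: [0.4908, 0.034, 0.4343]
tool_rot: [-180.0, -0.0, 106.5]
ft_force: [0.5, -0.2, -0.3]
gripper_width: 0.0939
grasp_force: 0.0
```

drive_tool --pt "0 -1 0 0 0 0" --pt "0 -1 0 0 0 0" --pt "0 -1 0 0 0 0" --pt "0 -1 0 0 0 0" --pt "0 -1 0 0 0 0"

```text
time: 2.65
ee_pos: [0.4908, -0.0661, 0.4343]
tool_rot: [-180.0, -0.0, 106.5]
ft_force: [0.3, -0.3, 1.4]
gripper_width: 0.0937
grasp_force: 0.0
```

drive_tool --pt "0 -1 0 0 0 0" --pt "0 -1 0 0 0 0" --pt "0 -1 0 0 0 0" --pt "0 -1 0 0 0 0" --pt "0 -1 0 0 0 0"

```text
time: 3.07
ee_pos: [0.4908, -0.1661, 0.4342]
tool_rot: [-180.0, -0.0, 106.5]
ft_force: [-0.6, -0.3, -0.5]
gripper_width: 0.0941
grasp_force: 0.0
```

```bash
python3 - <<'E'
from h import *
d=grab('wrist','w1');o=d['o'];print(o['ee_pos'],o['tool_rot'],o['time'],-cam(d)[1].T@cam(d)[2])
print(proj(d,[[.494,-.328,.196],[.495,-.33,.006],[.488,.2187,.095]]))
a=cv2.imread('pics/w1.png');cv2.imwrite('pics/w1b.png',cv2.resize(a,(800,600),interpolation=2))
E
```

```text
[ 0.49078251 -0.16605351  0.43423704] [-1.79970740e+02 -3.53940645e-02  1.06461808e+02] 3.0667 [ 0.47165922 -0.10386062  0.41473387]
[[ 198.86610197  405.27538609]
 [ 221.53923329  286.19210302]
 [ 403.16253559 -325.823378  ]]
```

View pics/w1b.png

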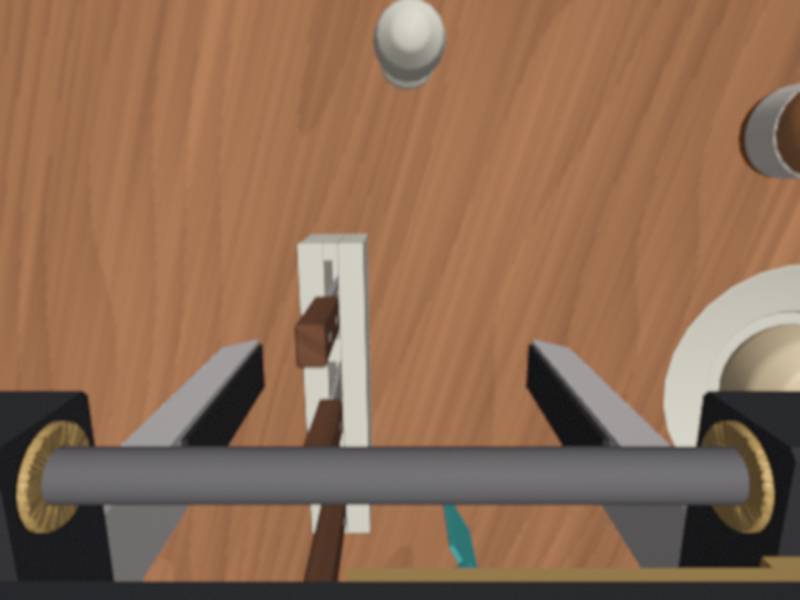

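The caddy axis lines up with the image columns, so the yaw is good. The spade handle is bottom left of centre, around (325,540), as predicted. Going over it and down.

drive_tool --pt "0.1 -1 0 0 0 0.1" --pt "0.1 -1 0 0 0 0" --pt "0 -1 0 0 0 0" --pt "0 -1 0 0 0 0" --pt "0 -1 0 0 0 0"

```text
time: 3.53
ee_pos: [0.495, -0.2656, 0.4342]
tool_rot: [-180.0, -0.1, 106.9]
ft_force: [-0.1, -0.9, -0.7]
gripper_width: 0.0939
grasp_force: 0.0
```

drive_tool --pt "0 -1 0 0 0 0" --pt "0 -1 0 0 0 0" --pt "0 -1 0 0 0 0" --pt "0 -0.1 0 0 0 0" --pt "0 0 -0.5 0 0 0"

```text
time: 3.95
ee_pos: [0.4954, -0.328, 0.4261]
tool_rot: [179.9, 0.2, 106.8]
ft_force: [0.4, 0.3, 0.3]
gripper_width: 0.0936
grasp_force: 0.0
```

```bash
python3 - <<'E'
from h import *
print(env.get_obs()['ee_pos'])
C=np.zeros((600,800,3),np.uint8)
for n,x in(('top',0),('side',400)):
    d=grab(n,n+'1');p=proj(d,[.494,-.328,.196])[0].astype(int);f=d['frame'][:,:,::-1]
    x0,y0=max(0,min(412,p[0]-50)),max(0,min(384-150,p[1]-75));print(n,x0,y0)
    C[:600,x:x+400]=cv2.resize(f[y0:y0+150,x0:x0+100],None,fx=4,fy=4,interpolation=2)
cv2.imwrite('pics/c1.png',C)
E
```

```text
[ 0.49538211 -0.32803952  0.42613101]
top 379 131
side 256 205
```

View pics/c1.png

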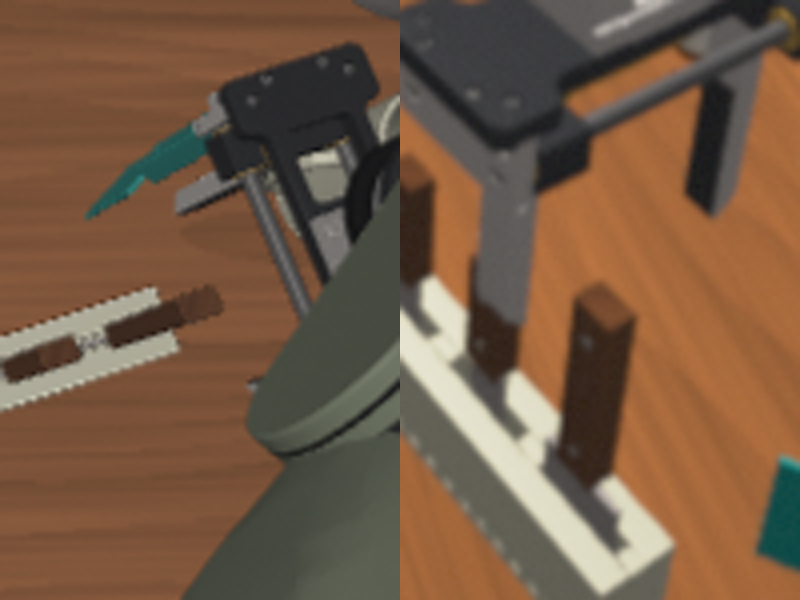

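The handle, with its top at side crop (605,300), stands between the fingers. Descending and closing.

drive_tool --pt "0 0 -1 0 0 0" --pt "0 0 -1 0 0 0" --pt "0 0 -1 0 0 0" --pt "0 0 -0.9 0 0 0" --pt "0 0 -0.5 0 0 0"

```text
time: 4.47
ee_pos: [0.4945, -0.325, 0.3337]
tool_rot: [-179.9, -0.3, 107.0]
ft_force: [-0.2, 0.9, -0.3]
gripper_width: 0.094
grasp_force: 0.0
```

drive_tool --pt "0 0 0 0 0 0" --pt "0 0 0 0 0 0" --pt "0 0 0 0 0 0" --pt "0 0 0 0 0 0" --pt "0 0 0 0 0 0" --jaw 1 --newtons 30

```text
time: 4.88
ee_pos: [0.4954, -0.3274, 0.3382]
tool_rot: [179.9, 0.1, 106.9]
ft_force: [-0.1, 0.5, 1.0]
gripper_width: 0.0644
grasp_force: 0.0
```

drive_tool --pt "0 0 0 0 0 0" --pt "0 0 0 0 0 0" --pt "0 0 0 0 0 0" --pt "0 0 0 0 0 0" --pt "0 0 0 0 0 0"

```text
time: 5.3
ee_pos: [0.495, -0.3272, 0.3367]
tool_rot: [-180.0, 0.0, 106.9]
ft_force: [-0.5, -0.5, -0.8]
gripper_width: 0.0309
grasp_force: 0.0
```

```bash
python3 - <<'E'
from h import *
o=env.get_obs();print({k:o[k] for k in('ee_pos','tool_rot','ft_force','wrist_torque','gripper_width','grasp_force')})
E
```

```text
{'ee_pos': array([ 0.4950115 , -0.32717115,  0.33667045]), 'tool_rot': array([-1.79998627e+02,  6.61776634e-04,  1.06865230e+02]), 'ft_force': array([-0.52920634, -0.50040623, -0.83647244]), 'wrist_torque': array([-0.03980417,  0.02533806,  0.01877994]), 'gripper_width': 0.030877772478423052, 'grasp_force': 0.0}
```

drive_tool --pt "0 0 0 0 0 0" --pt "0 0 0 0 0 0" --pt "0 0 0 0 0 0" --pt "0 0 0 0 0 0" --pt "0 0 0 0 0 0"

```text
time: 5.72
ee_pos: [0.495, -0.3271, 0.3366]
tool_rot: [-180.0, -0.0, 106.9]
ft_force: [0.3, 0.2, -0.2]
gripper_width: 0.0159
grasp_force: 30.0
```

drive_tool --pt "0 0 0.3 0 0 0" --pt "0 0 0.5 0 0 0" --pt "0 0 0.5 0 0 0" --pt "0 0 0.5 0 0 0" --pt "0 0 0.5 0 0 0"

```text
time: 6.13
ee_pos: [0.4951, -0.327, 0.3843]
tool_rot: [180.0, 0.0, 106.9]
ft_force: [0.8, -0.5, -1.7]
gripper_width: 0.0159
grasp_force: 30.0
```

drive_tool --pt "0 0 0.5 0 0 0" --pt "0 0 0.5 0 0 0" --pt "0 0 0.5 0 0 0" --pt "0 0 0.5 0 0 0" --pt "0 0 0.5 0 0 0"

```text
time: 6.55
ee_pos: [0.495, -0.3271, 0.4337]
tool_rot: [180.0, 0.0, 106.9]
ft_force: [-0.1, -0.2, -0.6]
gripper_width: 0.0158
grasp_force: 30.0
```

drive_tool --pt "0 0 1 0 0 0" --pt "0 0 1 0 0 0" --pt "0 0 1 0 0 0" --pt "0 0 1 0 0 0" --pt "0 0 0 0 0 0"

```text
time: 6.97
ee_pos: [0.4954, -0.3274, 0.5185]
tool_rot: [179.7, 0.5, 106.9]
ft_force: [0.5, 0.6, -0.1]
gripper_width: 0.016
grasp_force: 30.0
```

```bash
python3 - <<'E'
from h import *
o=env.get_obs();print({k:o[k] for k in('ee_pos','tool_rot','ft_force','wrist_torque','gripper_width','grasp_force')})
for n in('top','side','wrist'):
    d=grab(n,n+'2')
d=load('side2');e=np.array(o['ee_pos']);p=proj(d,[e-[0,0,.18],e-[0,0,.33],e-[0,0,.14]]);print(p)
a=cv2.imread('pics/side2.png');x0,y0=int(p[1,0])-60,int(p[1,1])-110;y0=max(0,min(y0,384-165));x0=min(x0,412);print(x0,y0)
cv2.imwrite('pics/s2.png',np.hstack([cv2.resize(a[y0:y0+150,x0:x0+100],None,fx=4,fy=4,interpolation=2),cv2.resize(cv2.imread('pics/wrist2.png')[84:384,150:350],(400,600),interpolation=2)]))
E
```

```text
{'ee_pos': array([ 0.49543437, -0.32742162,  0.51849075]), 'tool_rot': array([179.71489749,   0.45991659, 106.86925726]), 'ft_force': array([ 0.49393285,  0.6024096 , -0.14508365]), 'wrist_torque': array([-0.07595618, -0.02796107,  0.0367361 ]), 'gripper_width': 0.01602290756551928, 'grasp_force': 29.99594807624817}
[[316.21668367 212.90592384]
 [306.80860676 282.57820216]
 [319.25639989 190.39505829]]
246 172
```

View pics/s2.png

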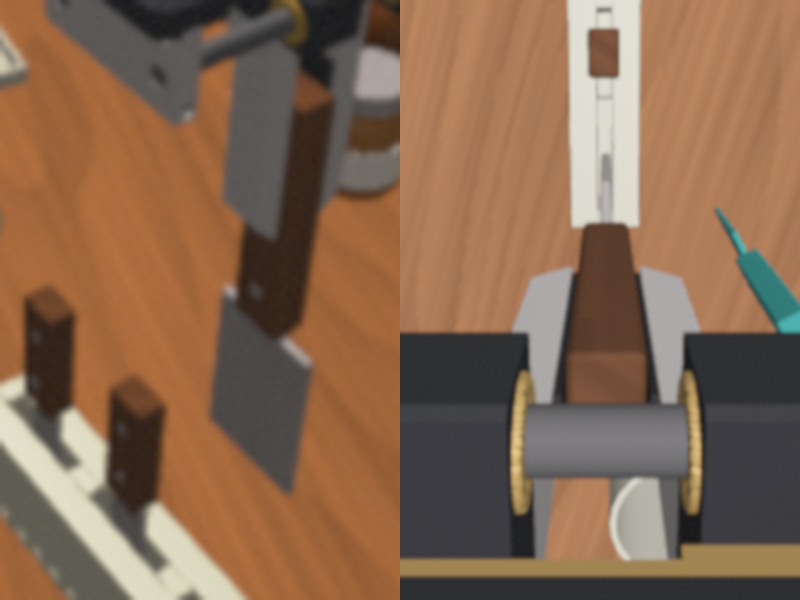

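Side view: the spade is held with the blade hanging free. Blade corners are at crop (222,290), (311,362), (292,493) and (212,415). Fitting the in-hand lean and height.

```bash
python3 - <<'E'
from h import *
from scipy.optimize import least_squares
d=load('side2');o=d['o']
T=Ro.from_euler('xyz',o['tool_rot'],degrees=True).as_matrix();e=np.array(o['ee_pos'])
# tool x = spade y ; tool y = spade x ; tool z = -spade z
px=(np.array([(222,290),(311,362),(292,493),(212,415)])+.5)/4-.5+[246,172]
# nearer side is -y world; left image corner = larger y world
pts=np.array([(-.002,.025,.076),(-.002,-.025,.076),(-.002,-.025,0),(-.002,.025,0)])
def w(p,q):
    s,dy,lean,rot=q; R=Ro.from_euler('xy',[lean,rot],degrees=True).as_matrix()
    v=(R@(p-[0,0,s]).T).T+[0,dy,0]
    return e+(T@(np.c_[v[:,1],v[:,0],-v[:,2]+.18]).T).T
f=lambda q:np.r_[(proj(d,w(pts,q))-px).ravel(), q[3]/1.,q[1]/.004]
r=least_squares(f,[.15,0,0,0],x_scale=[.01,.01,1,1]);print(r.x,r.fun)
E
```

```text
[ 1.50331314e-01 -6.48202524e-04 -6.89575081e-01 -5.13566109e-01] [ 0.31022587 -1.12641673 -0.4717311   0.3508186  -0.11544937  0.55747603
  0.08350917  0.27419224 -0.51356611 -0.16205063]
```

The spade hangs upright and centred, with its blade end 0.330 below the TCP. Carrying it to above the slot.

drive_tool --pt "0 0.5 0 0 0 -0.5" --pt "0 1 0 0 0 -0.5" --pt "0 1 0 0 0 -0.5" --pt "0 1 0 0 0 -0.5" --pt "0 1 0 0 0 -0.5" --newtons 50

```text
time: 7.53
ee_pos: [0.4947, -0.2362, 0.51]
tool_rot: [-179.8, -0.2, 96.7]
ft_force: [-0.2, -0.1, -1.5]
gripper_width: 0.0159
grasp_force: 50.0
```

drive_tool --pt "0 1 0 0 0 0" --pt "0 1 0 0 0 0" --pt "0 1 0 0 0 0" --pt "0 1 0 0 0 0" --pt "0 1 0 0 0 0"

```text
time: 7.95
ee_pos: [0.4946, -0.136, 0.5102]
tool_rot: [-179.8, -0.1, 96.9]
ft_force: [-0.2, 0.0, -0.8]
gripper_width: 0.0159
grasp_force: 50.0
```

drive_tool --pt "0 1 0 0 0 0" --pt "0 1 0 0 0 0" --pt "0 1 0 0 0 0" --pt "0 1 0 0 0 0" --pt "0 1 0 0 0 0"

```text
time: 8.37
ee_pos: [0.4946, -0.0361, 0.5103]
tool_rot: [-179.8, -0.1, 96.9]
ft_force: [0.4, -0.5, -0.7]
gripper_width: 0.0157
grasp_force: 50.0
```

drive_tool --pt "0 1 0 0 0 0" --pt "0 1 0 0 0 0" --pt "0 1 0 0 0 0" --pt "0 1 0 0 0 0" --pt "0 1 0 0 0 0"

```text
time: 8.78
ee_pos: [0.4946, 0.0639, 0.5102]
tool_rot: [-179.8, -0.0, 96.9]
ft_force: [0.5, -0.1, -1.0]
gripper_width: 0.0158
grasp_force: 50.0
```

drive_tool --pt "0 1 0 0 0 0" --pt "0 1 0 0 0 0" --pt "0 1 0 0 0 0" --pt "0 1 0 0 0 0" --pt "0 1 0 0 0 0"

```text
time: 9.2
ee_pos: [0.4946, 0.1638, 0.5102]
tool_rot: [-179.8, 0.0, 96.9]
ft_force: [-0.2, 0.1, -1.0]
gripper_width: 0.0154
grasp_force: 50.0
```

drive_tool --pt "0 1 0 0 0 0" --pt "0 1 0 0 0 0" --pt "0 0.7 0 0 0 0" --pt "0 0 0 0 0 0" --pt "0 0 0 0 0 0"

```text
time: 9.62
ee_pos: [0.4947, 0.2171, 0.5106]
tool_rot: [-179.8, 0.1, 97.0]
ft_force: [-0.0, 0.0, -1.4]
gripper_width: 0.0163
grasp_force: 50.0
```

```bash
python3 - <<'E'
from h import *
d=grab('wrist','w3');o=d['o'];print({k:o[k] for k in('time','ee_pos','tool_rot','gripper_width')})
a=cv2.imread('pics/w3.png');x=proj(d,[.488,.2187,.095])[0];b=proj(d,o['ee_pos']-np.array([0,0,.33]))[0];print(x,b)
cv2.imwrite('pics/w3b.png',cv2.resize(a[50:300,140:390],(600,600),interpolation=2))
E
```

```text
{'time': 9.6167, 'ee_pos': array([0.49472519, 0.21710708, 0.510646  ]), 'tool_rot': array([-1.79790420e+02,  6.79074849e-02,  9.69500397e+01]), 'gripper_width': 0.016258776570879707}
[249.11902972 166.6994672 ] [254.74660392 183.55844382]
```

View pics/w3b.png

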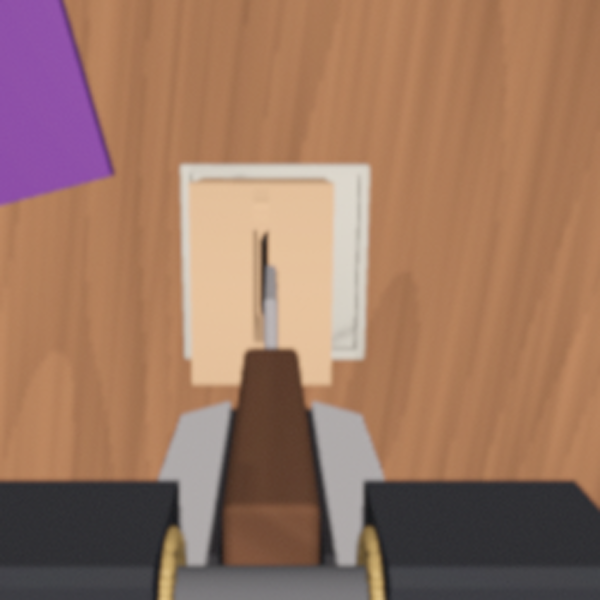

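Wrist view: the block's edges are vertical, so yaw matches. The block and slot centreline is at crop x≈261 and the blade edge is at 271. Shifting about 5 mm toward -x and lowering to just above the mouth.

drive_tool --pt "-0.25 0.07 0 0 0 0" --pt "0 0 -1 0 0 0" --pt "0 0 -1 0 0 0" --pt "0 0 -0.9 0 0 0" --pt "0 0 -0.7 0 0 0"

```text
time: 10.08
ee_pos: [0.4894, 0.2172, 0.4389]
tool_rot: [-179.9, 0.0, 96.8]
ft_force: [0.2, 0.7, -1.1]
gripper_width: 0.0155
grasp_force: 50.0
```

drive_tool --pt "0 0 0 0 0 0" --pt "0 0 0 0 0 0" --pt "0 0 0 0 0 0"

```text
time: 10.33
ee_pos: [0.4903, 0.2178, 0.4418]
tool_rot: [179.9, -0.0, 96.8]
ft_force: [-0.3, 0.1, -0.6]
gripper_width: 0.0155
grasp_force: 50.0
```

```bash
python3 - <<'E'
from h import *
d=grab('wrist','w4');s=grab('side','s4');t=grab('top','t4');o=d['o'];print({k:o[k] for k in('time','ee_pos','tool_rot','ft_force')})
a=cv2.imread('pics/w4.png')[30:230,160:340];b=cv2.imread('pics/s4.png')[110:210,190:260]
C=np.zeros((600,800,3),np.uint8)
C[:500,:450]=cv2.resize(a,None,fx=2.5,fy=2.5,interpolation=2);C[:500,450:800]=cv2.resize(b,None,fx=5,fy=5,interpolation=2)
cv2.imwrite('pics/c4.png',C)
print(proj(d,[.488,.2187,.095]),proj(s,[.488,.2187,.095]))
E
```

```text
{'time': 10.3333, 'ee_pos': array([0.49029701, 0.21782352, 0.44178815]), 'tool_rot': array([ 1.79903979e+02, -9.94631327e-03,  9.68198283e+01]), 'ft_force': array([-0.31776407,  0.07131624, -0.58709505])}
[[250.61560092 179.39001019]] [[224.84851867 158.59765323]]
```

View pics/c4.png

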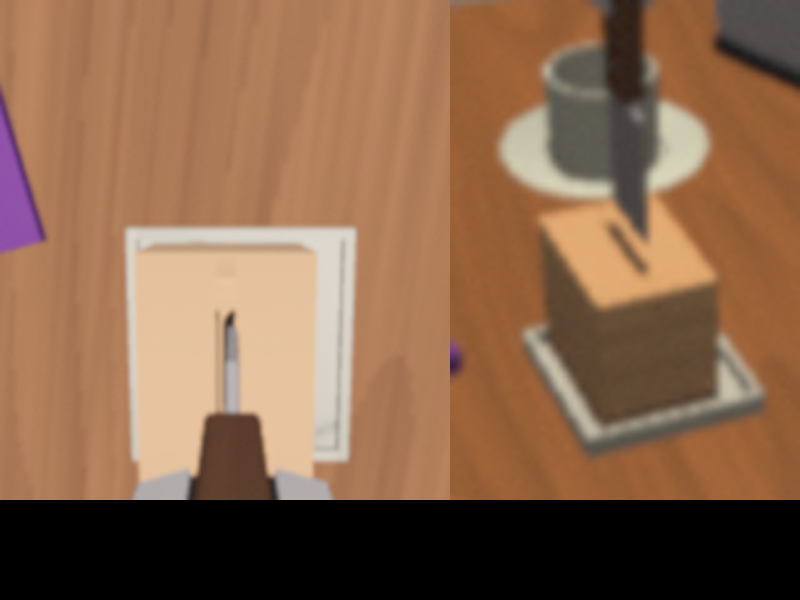

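The blade tip (crop x≈231) is still slightly right of the block centre (226). Reading intensity rows for sub-pixel offsets.

```bash
python3 - <<'E'
from h import *
d=load('w4');g=d['frame'].astype(int)
print('cols',list(range(243,262)))
for r in range(150,196,3): print(r,g[r,243:262].mean(1).astype(int).tolist(), (g[r,243:262,2]-g[r,243:262,0]).tolist())
e=d['o']['ee_pos'];yaw=np.radians(6.82);ux=np.array([np.cos(yaw),np.sin(yaw),0]);uy=np.array([-ux[1],ux[0],0])
c=np.array([.488,.2187,.095])
print('slot corners',proj(d,[c+uy*.028-ux*.00375,c+uy*.028+ux*.00375,c-ux*.00375,c+ux*.00375]).round(1).tolist())
b=e-np.array([0,0,.33]);print('blade +y end, bottom/top, edges',proj(d,[b+uy*.025-ux*.002,b+uy*.025+ux*.002,b+uy*.025+[0,0,.076]-ux*.002,b+uy*.025+[0,0,.076]+ux*.002]).round(1).tolist())
f=d['frame'].astype(int).mean(2)
for r in(150,170,190,205): 
    x=np.gradient(f[r,200:300]); print(r,[(i+200,round(x[i])) for i in range(100) if abs(x[i])>14])
E
```

```text
cols [243, 244, 245, 246, 247, 248, 249, 250, 251, 252, 253, 254, 255, 256, 257, 258, 259, 260, 261]
150 [193, 193, 193, 194, 194, 194, 194, 194, 194, 194, 194, 193, 193, 193, 193, 193, 193, 193, 193] [-72, -71, -72, -72, -72, -72, -72, -72, -72, -72, -72, -71, -72, -71, -72, -71, -71, -71, -72]
153 [194, 193, 190, 186, 186, 191, 193, 193, 188, 181, 180, 188, 192, 193, 194, 193, 193, 193, 193] [-72, -72, -72, -70, -72, -72, -71, -71, -72, -70, -69, -72, -72, -72, -72, -72, -71, -71, -72]
156 [194, 193, 183, 160, 159, 179, 177, 147, 99, 72, 113, 164, 187, 192, 194, 193, 193, 193, 194] [-72, -72, -71, -67, -68, -69, -70, -65, -45, -26, -52, -69, -72, -73, -72, -73, -73, -73, -72]
159 [194, 194, 186, 167, 162, 166, 137, 83, 60, 78, 130, 176, 192, 195, 194, 193, 194, 194, 193] [-73, -72, -72, -69, -67, -69, -62, -35, -7, -16, -52, -69, -71, -73, -72, -73, -72, -73, -73]
162 [194, 194, 186, 168, 164, 165, 134, 101, 124, 141, 148, 165, 184, 192, 194, 194, 194, 194, 194] [-72, -72, -72, -70, -67, -69, -59, -23, -6, -5, -10, -35, -62, -72, -72, -72, -72, -72, -72]
165 [194, 194, 187, 169, 16
[... 1899 characters left out ...]
72]
195 [155, 142, 131, 112, 104, 106, 107, 109, 117, 122, 122, 118, 117, 125, 131, 132, 132, 132, 140] [-70, -68, -64, -60, -57, -58, -51, -33, -23, -20, -19, -23, -39, -58, -66, -65, -66, -65, -68]
slot corners [[246.7, 150.9], [254.5, 150.9], [246.8, 179.4], [254.4, 179.4]]
blade +y end, bottom/top, edges [[250.7, 157.4], [255.0, 157.4], [250.2, 171.3], [255.9, 171.3]]
150 [(210, 28), (211, 24), (295, -16)]
170 [(210, 19), (211, 28), (212, 18), (249, -25), (255, 18), (256, 14)]
190 [(211, 24), (212, 24), (251, 15), (294, -15), (296, 16)]
205 [(211, 16), (212, 27), (213, 19), (239, -25), (240, -47), (241, -42), (263, 18), (264, 41), (265, 42), (266, 22), (293, -14), (298, -17), (299, -26)]
```

```bash
python3 - <<'E'
from h import *
d=load('w4');g=d['frame'].astype(int);h=g[:,:,0]-g[:,:,2]
for r in(135,142,148,160,180,200):
    print(r,'L',h[r,206:222].tolist(),'R',h[r,278:294].tolist())
# block edges expected
c=np.array([.488,.2187,.095]);yaw=np.radians(6.82);ux=np.array([np.cos(yaw),np.sin(yaw),0]);uy=np.array([-ux[1],ux[0],0])
print(proj(d,[c+uy*.05-ux*.035,c+uy*.05+ux*.035,c-ux*.035,c+ux*.035]).round(1).tolist())
a=d['frame'][120:200,200:300,::-1];cv2.imwrite('pics/w4z.png',cv2.resize(a,None,fx=7.5,fy=7.5,interpolation=cv2.INTER_CUBIC))
E
```

```text
135 L [86, 86, 87, 76, 45, 23, 22, 38, 60, 71, 72, 72, 72, 71, 72, 72] R [72, 72, 72, 72, 73, 72, 72, 70, 54, 29, 17, 16, 16, 16, 16, 16]
142 L [88, 86, 89, 81, 47, 23, 21, 33, 56, 70, 72, 72, 72, 71, 71, 72] R [71, 71, 72, 72, 72, 72, 72, 66, 49, 27, 16, 16, 15, 16, 16, 16]
148 L [87, 88, 87, 82, 50, 24, 19, 33, 55, 70, 71, 71, 71, 71, 72, 72] R [71, 71, 71, 72, 71, 72, 71, 66, 48, 26, 17, 16, 16, 16, 16, 16]
160 L [87, 88, 88, 86, 68, 40, 23, 27, 50, 67, 72, 73, 73, 72, 72, 73] R [73, 71, 72, 72, 73, 72, 72, 61, 37, 21, 16, 15, 15, 16, 16, 16]
180 L [89, 88, 88, 90, 83, 50, 24, 21, 35, 58, 70, 73, 72, 73, 72, 73] R [72, 73, 72, 72, 72, 72, 71, 56, 30, 17, 16, 16, 16, 16, 17, 17]
200 L [88, 90, 89, 88, 87, 67, 38, 21, 26, 47, 65, 72, 72, 72, 72, 72] R [72, 72, 73, 72, 72, 72, 65, 46, 26, 16, 16, 15, 15, 15, 16, 16]
[[213.7, 127.7], [287.4, 127.7], [215.0, 179.4], [286.2, 179.4]]
```

View pics/w4z.png

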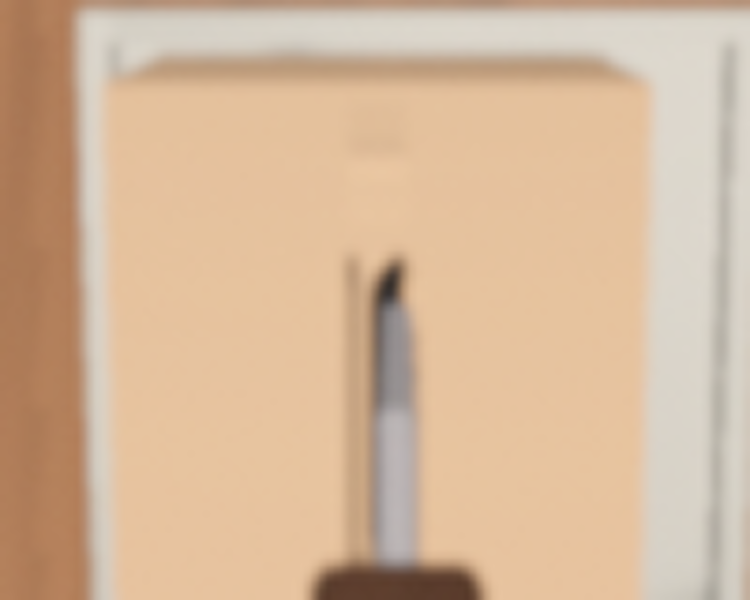

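The blade is centred at px 252.1 and the slot at 250.1, so it needs about 2 mm more toward -x. Shifting, then lowering gently while watching the force.

drive_tool --pt "-0.1 0.03 0 0 0 0" --pt "0 0 -0.3 0 0 0" --pt "0 0 -0.3 0 0 0" --pt "0 0 0 0 0 0" --pt "0 0 0 0 0 0"

```text
time: 10.9
ee_pos: [0.4878, 0.2188, 0.4277]
tool_rot: [-179.9, 0.0, 96.9]
ft_force: [-0.6, 1.7, -1.6]
gripper_width: 0.0158
grasp_force: 50.0
```

drive_tool --pt "0 0 -0.25 0 0 0" --pt "0 0 -0.25 0 0 0" --pt "0 0 -0.2 0 0 0" --pt "0 0 0 0 0 0" --pt "0 0 0 0 0 0"

```text
time: 11.32
ee_pos: [0.4879, 0.2188, 0.4141]
tool_rot: [-179.9, 0.0, 96.9]
ft_force: [-0.7, 0.4, -1.1]
gripper_width: 0.0155
grasp_force: 50.0
```

The blade is in the slot mouth with no contact force. Pushing on past the pad.

drive_tool --pt "0 0 -0.3 0 0 0" --pt "0 0 -0.3 0 0 0" --pt "0 0 -0.3 0 0 0" --pt "0 0 0 0 0 0" --pt "0 0 0 0 0 0"

```text
time: 11.73
ee_pos: [0.4878, 0.2188, 0.3958]
tool_rot: [-179.9, 0.0, 96.9]
ft_force: [0.6, -0.5, -0.7]
gripper_width: 0.0162
grasp_force: 50.0
```

drive_tool --pt "0 0 -0.3 0 0 0" --pt "0 0 -0.3 0 0 0" --pt "0 0 -0.3 0 0 0" --pt "0 0 0 0 0 0" --pt "0 0 0 0 0 0"

```text
time: 12.15
ee_pos: [0.4875, 0.2188, 0.3771]
tool_rot: [-179.8, 0.0, 96.9]
ft_force: [-2.2, -1.3, -3.4]
gripper_width: 0.016
grasp_force: 50.0
```

drive_tool --pt "0 0 -0.3 0 0 0" --pt "0 0 -0.3 0 0 0" --pt "0 0 -0.2 0 0 0" --pt "0 0 0 0 0 0" --pt "0 0 0 0 0 0"

```text
time: 12.57
ee_pos: [0.4877, 0.2188, 0.3615]
tool_rot: [-179.9, 0.0, 96.9]
ft_force: [-2.7, -0.2, -3.1]
gripper_width: 0.0157
grasp_force: 50.0
```

drive_tool --pt "0 0 -0.1 0 0 0" --pt "0 0 -0.1 0 0 0" --pt "0 0 0 0 0 0" --pt "0 0 0 0 0 0"

```text
time: 12.9
ee_pos: [0.488, 0.2188, 0.3586]
tool_rot: [-180.0, -0.0, 96.9]
ft_force: [-3.2, -0.4, -1.2]
gripper_width: 0.0158
grasp_force: 50.0
```

drive_tool --pt "0 0 -0.1 0 0 0" --pt "0 0 -0.1 0 0 0" --pt "0 0 0 0 0 0" --pt "0 0 0 0 0 0"

```text
time: 13.23
ee_pos: [0.4882, 0.2189, 0.3555]
tool_rot: [180.0, -0.0, 96.9]
ft_force: [-3.8, -0.4, 4.9]
gripper_width: 0.0158
grasp_force: 50.0
```

drive_tool --pt "0 0 -0.1 0 0 0" --pt "0 0 0 0 0 0" --pt "0 0 0 0 0 0"

```text
time: 13.48
ee_pos: [0.4883, 0.219, 0.3555]
tool_rot: [179.9, -0.0, 96.9]
ft_force: [-8.0, -1.8, 15.3]
gripper_width: 0.016
grasp_force: 50.0
```

z has stalled at 0.3555 (expected floor 0.355). One more firm push to confirm.

drive_tool --pt "0 0 -0.1 0 0 0" --pt "0 0 0 0 0 0" --pt "0 0 0 0 0 0"

```text
time: 13.73
ee_pos: [0.4883, 0.2191, 0.3554]
tool_rot: [179.9, -0.0, 96.9]
ft_force: [-10.7, -3.3, 22.2]
gripper_width: 0.0157
grasp_force: 50.0
```

```bash
python3 - <<'E'
from h import *
o=env.get_obs();print(o['ee_pos'],o['tool_rot'],o['ft_force'],o['wrist_torque'])
E
```

```text
[0.48831679 0.21907521 0.35543849] [ 1.79923778e+02 -7.03320107e-03  9.68818720e+01] [-10.65754843  -3.32410596  22.18530131] [-0.78940622  3.31787836 -0.04765073]
```

Solid floor contact at 22 N. Relaxing the push, then opening and retreating.

drive_tool --pt "0 0 0.15 0 0 0" --pt "0 0 0 0 0 0" --pt "0 0 0 0 0 0"

```text
time: 13.98
ee_pos: [0.4882, 0.219, 0.3555]
tool_rot: [179.9, -0.0, 96.9]
ft_force: [-6.1, -2.7, 9.6]
gripper_width: 0.0156
grasp_force: 50.0
```

drive_tool --pt "0 0 0 0 0 0" --pt "0 0 0 0 0 0" --pt "0 0 0 0 0 0" --pt "0 0 0 0 0 0" --pt "0 0 0 0 0 0" --jaw -1

```text
time: 14.4
ee_pos: [0.4884, 0.2189, 0.3536]
tool_rot: [179.9, -0.0, 96.9]
ft_force: [0.3, 1.2, -0.9]
gripper_width: 0.0456
grasp_force: 0.0
```

drive_tool --pt "0 0 0 0 0 0" --pt "0 0 0 0 0 0" --pt "0 0 0 0 0 0" --pt "0 0 0 0 0 0" --pt "0 0 0 0 0 0"

```text
time: 14.82
ee_pos: [0.4881, 0.2189, 0.3536]
tool_rot: [180.0, -0.0, 96.9]
ft_force: [0.2, -0.5, -0.2]
gripper_width: 0.0791
grasp_force: 0.0
```

drive_tool --pt "0 0 0.3 0 0 0" --pt "0 0 1 0 0 0" --pt "0 0 1 0 0 0" --pt "0 0 1 0 0 0" --pt "0 0 1 0 0 0"

```text
time: 15.23
ee_pos: [0.488, 0.2188, 0.441]
tool_rot: [180.0, -0.0, 96.9]
ft_force: [0.4, 0.3, 0.2]
gripper_width: 0.0941
grasp_force: 0.0
```

drive_tool --pt "0 -0.5 1 0 0 0" --pt "0 -1 0 0 0 0" --pt "0 -1 0 0 0 0" --pt "0 -1 0 0 0 0" --pt "0 -1 0 0 0 0"

```text
time: 15.65
ee_pos: [0.4879, 0.1281, 0.4605]
tool_rot: [179.9, 0.0, 96.9]
ft_force: [0.6, 0.0, -0.5]
gripper_width: 0.0938
grasp_force: 0.0
```

```bash
python3 - <<'E'
from h import *
s=grab('side','s5');t=grab('top','t5');print(s['o']['ee_pos'],s['o']['gripper_width'])
C=np.zeros((560,800,3),np.uint8)
C[:,:400]=cv2.resize(cv2.imread('pics/s5.png')[80:220,170:270],None,fx=4,fy=4,interpolation=2);C[:,400:]=cv2.resize(cv2.imread('pics/t5.png')[150:290,140:240],None,fx=4,fy=4,interpolation=2)
cv2.imwrite('pics/c5.png',C)
yaw=np.radians(6.8);c=np.array([.488,.2187,0])
print((proj(s,[c+[0,0,.215],c+[0,0,.105],c+[0,0,.095]])-[170,80])*4, (proj(t,[c+[0,0,.215],c+[0,0,.105]])-[140,150])*4+[400,0])
E
```

```text
[0.4878742  0.12813139 0.46045392] 0.09379144117936432
[[213.03156788 160.49897419]
 [218.89529909 302.32659588]
 [219.39407466 314.39061291]] [[560.40315323 251.18129154]
 [594.51396659 277.34923116]]
```

View pics/c5.png

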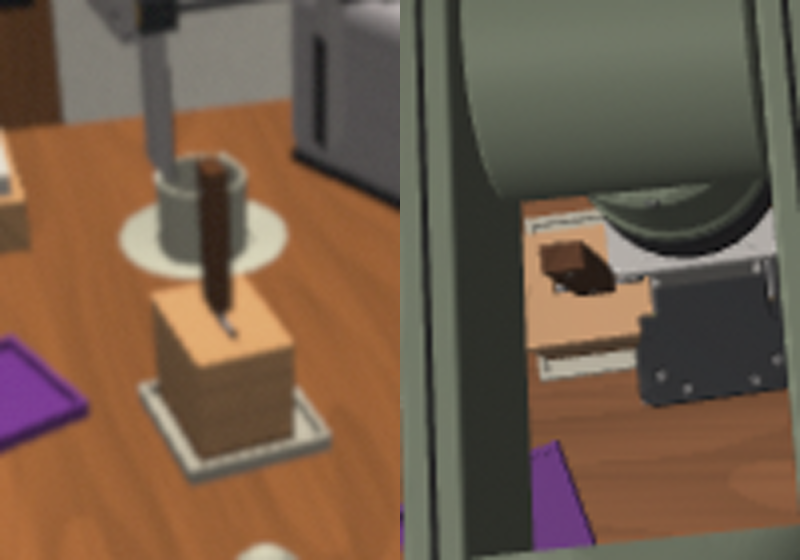

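The spade stands upright. Its handle top is at side crop (212,163) against a predicted (213,160), so it is fully home, and the gripper is clear. Handing in.

```bash
python3 -c "
from bench import env
print(env.job_done())"
```

```text
the job is handed in; nothing more can be done
None
```

The cheese spade stands upright in the block's slot, pushed past the pad and onto the floor. The gripper let go and backed clear, and I handed the job in about 16 s into the 64 s limit; no verdict came back.

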